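Vent a tumbling barrel: dock it, break the lid's seal, hold the lid ajar

TASK

Vent the small black rubber tumbling barrel: set its foot on the two ledges of the aluminium hold-down dock and push it fully home against the end stop, so that the lips over its foot keep it from lifting, with the lid still sealed. Then pull the lid straight up by its knob until the tight rubber seal lets go, catch it there instead of whipping it off, and finish with the gripper holding it level and straight above the mouth, about 20 mm (a finger's breadth) clear of the rim, while the barrel stays home in the dock. Keep holding it at the end; leave the flux jar and the dish of findings where they are.

Things in the scene. Friction and masses are not known exactly. Their poses are not given: they have to be found in the camera images.
- barrel: tumbling barrel of black rubber, upright and loose on the bench, about 0.35 to 0.55 kg: round body 56 mm across, 72 mm high to the rim, on a round foot flange 72 mm across and 8 mm thick; small ribs low on the body and near the rim. With its lid 100 mm high. Origin: centre of its underside; z up its axis; round, so its yaw does not matter
- rim (a point): centre of the barrel's mouth, level with its rim, 72 mm above the barrel's origin. Inside the mouth a ring of sprung rubber grips the lid's plug with more than the barrel's weight, but it is best carried by its body, below the lid
- lid: turned aluminium lid, 0.11 kg, shut at the start: flange 52 mm across (narrower than the body), 6 mm thick, lying on the rim; plug 36 mm across reaching 12.5 mm down into the mouth. Origin: centre of the flange's underside (72 mm above the barrel's origin when shut); z up. Pulled straight up off its seat it resists up to about 16 N over the first 3 mm, then lets go suddenly; 10 mm up it is free
- knob (a point): middle of the lid's dark knurled round knob, 26 mm across and 22 mm high, which stands on the flange: 17 mm above the lid's origin (knob from 6 to 28 mm above it). Axes as the lid's
- dock: hold-down dock fixed to the bench: two facing aluminium channels on a dark base plate 156 x 112 mm, 55 mm high in all. Origin: on the bench under its middle; x points along the channels from open end to end stop, z up. Two ledges 12 mm wide, 52 mm apart, tops 40 mm above the bench, from x = -75 to 65 mm; side webs 76 mm apart from x = -33 mm on, flared before that from x = -61 mm
- lips (a point): start of the two lips over the ledges, on the dock's axis, 20 mm before the dock's origin, at the height of their underside: 11 mm above the ledges, 3 mm over the barrel's foot, so a pulled barrel rises that far first. They run from here to the stop, 4 mm thick, 62 mm apart so that the barrel's body passes between them; before them the ledges are open above
- dock_home (a point): where the centre of the barrel's underside lies when fully home: on the dock's axis, at ledge height, 25 mm past the dock's origin towards the stop; the foot then touches the rubber-faced end stop. Axes as the dock's
- dock_entry (a point): where the centre of the barrel's underside can be set down from above, in front of the lips: on the dock's axis, at ledge height, 75 mm before dock_home. Axes as the dock's
- flux_jar: white screw-top jar 38 mm across, 61 mm high, a bystander near the dock or beside it; origin under its centre
- findings_dish: shallow turned metal dish 68 mm across, 19 mm high, with a few rings in it, a bystander; origin under its centre
Things that resemble listed ones, but are neither listed nor needed, are in the scene too. Of the things that look like the barrel, take the one that is farthest from the robot's base at the start. What is shaped like the lid but orange is not meant.

How it is judged (in metres and radians):
On the way, in this order (a step that is already met when the one before it is completed fails the run):
1. the barrel stands home in the dock (within 5 mm of the stop, foot on the ledges under the lips), its lid still sealed (x of barrel in the frame of dock_home above -0.005 m and horizontal distance between barrel and dock_home below 0.006 m and z of barrel in the frame of dock_home between -0.003 and 0.0045 m and angle between barrel's own z axis and vertical below 0.12 rad and z of lid in the frame of barrel below 0.0745 m), for 0.2 s.
2. the lid has come free of its seal: 10 mm or more above its seat, over the mouth (z of lid in the frame of barrel above 0.082 m and horizontal distance between lid and barrel below 0.012 m), for 0.1 s.
At the end, for the whole second after the job is handed in: The lid is held still by the fingers, level within 8 degrees, centred within 10 mm over the mouth and 12 to 30 mm above the rim, touching neither barrel nor dock; the barrel stands home in the dock (within 7 mm) and untouched by the arm; jar and dish are within 20 mm of their starts (z of lid in the frame of barrel between 0.084 and 0.102 m and horizontal distance between lid and barrel below 0.01 m and angle between lid's own z axis and vertical below 0.14 rad and contact force between the fingers and lid above 1 N and contact force between each of lid, the arm and barrel below 0.5 N and contact force between lid and dock below 0.5 N and linear speed of lid below 0.02 m/s and horizontal distance between barrel and dock_home below 0.007 m and z of barrel in the frame of dock_home between -0.003 and 0.003 m and angle between barrel's own z axis and vertical below 0.1 rad and distance of each of flux_jar, findings_dish from where it was at the start of the episode below 0.02 m); the arm keeps its last pose, push and grip.
It fails at once if the seal is broken (lid 6 mm off its seat) while the barrel is not home in the dock (z of lid in the frame of barrel above 0.078 m and horizontal distance between barrel and dock_home above 0.009 m).
It fails at once if the lid is whipped off: more than 50 mm above the rim (z of lid in the frame of barrel above 0.122 m).
It fails at once if the barrel is tipped over (angle between barrel's own z axis and vertical above 0.6 rad).
It fails at once if the flux jar is knocked away (distance of flux_jar from where it was at the start of the episode above 0.03 m).
It fails at once if the dish of findings is knocked away (distance of findings_dish from where it was at the start of the episode above 0.03 m).
It also fails if it takes over 51 s, if anything falls off the work surface, if the arm or the gripper's body presses on something with over 40 N, if the wrist force passes 120 N, or if a joint passes its speed limit or range.

ROBOT

A 7-joint arm with a two-finger parallel gripper is mounted at the origin on the work surface; the furniture and walls round the work are solid. World frame = base frame: x ahead of the robot, y to its left, z up, the work surface at z = 0. Lengths are in m, angles in degrees, forces in N, time in s.
With the tool pointing down it reaches from about 0.4 to 0.875 m from the base axis. Payload 6.5 kg.
Tool frame: the origin (TCP) lies at the very end of the fingers, on their centre line; the grasp point (between the pads) lies pinch_z behind it (pinch_z is the distance from the TCP to the grasp point, in m); z points along the fingers, y is the direction in which the jaws open and shut (so a half turn about z gives the same grasp; the last joint's range is limited). The gripper opens to 85 mm and grips with 20 to 120 N. Pads are 22 mm wide; open, the fingers measure 114 mm over their backs; the gripper's body (76 mm by 85 mm) begins 54 mm behind the grasp point. The pads swing forward as they close: fully open they stand 13 mm farther back than shut.
Start: joints at [-68.766, 30.733, -0.252, 88.115, 0.149, 61.152, -4.079], TCP at [0.275, 0.589, 0.231] pointing down, gripper open.
Joint ranges: [-154.64, 154.64], [-21.42, 123.67], [-72.66, 72.17], [13.99, 137.28], [-74.86, 254.86], [10.95, 109.41], [-158.01, 158.01]. Speed limits (degrees/s): [136.94, 136.94, 180, 180, 180, 180, 180].

INTERFACE

Orientations are given as a 3x3 rotation matrix whose columns are the frame's x, y, z axes.
In Python, from cell import * gives the robot as it stands. Calls block until the motion is done:
- move_to(position, orientation): joint-space move of the TCP to a pose.
- line_to(position, orientation=None, vel=0.15, until_force=None): straight line of the TCP; orientation=None keeps the orientation; vel is the mean speed in m/s. With until_force (N) it stops when the force on the tool has changed by that much, and returns True; else False.
- move_j(angles): joint-space move.
- open_jaws() and grab(): open the fingers fully, or close them until they stop; the grip force is fixed at half the most.
- sleep(seconds).
- solve_ik(position, orientation): joint angles nearest the present ones, or None.
- camera(name): name is "scene" or "top" or "wrist"; returns (picture, depth): 480x640x3 uint8, blue, green, red; 480x640 float32, m along the optical axis (not along the pixel's ray), 0 where there is no reading.
- camera_info(name): a dict with "camera_matrix" (3x3 intrinsics, pixels), "R" (3x3) and "t" (3): a world point X has camera coordinates R X + t; the wrist camera has in their place "T_tool_cam" (4x4, takes a point from camera to tool coordinates, whose origin is the TCP and whose axes are the flange's). Camera axes: x right, y down, z forward; pixel columns grow to the right and rows downward; lengths in m; the calibration is good to about 2 mm. A picture is of the moment at which its call begins: read the wrist's pose just before it. camera_info takes no time and is no camera call.
A pose or a line that the arm cannot do raises IKError and nothing moves.
- job_done(): hands the job in, once; it reports no verdict.
Readings, each from a call of its own:
- read_t(): time.
- read_joints(): joint angles.
- read_qd(): joint speeds.
- read_joint_efforts(): joint torques, N m.
- read_tool_pos(): TCP position.
- read_tool_rot(): TCP orientation.
- read_ft_force(): force on the tool from outside, world axes, zero at the start.
- read_ft_torque(): the same for the moment, N m.
- read_width(): opening from 0.0 (shut) to 1.0 (fully open).
Only numpy, scipy, OpenCV 4.12 (cv2) and the standard library are available. Lean on these libraries where they do the work, as an engineer would, in place of code of your own. Each camera call takes 0.05 s, during which the arm holds its last target. There are 200 camera calls.

## Working session

There is one attempt and no reset: what is moved stays moved. The work goes in short steps, each a Python script; the robot and the scene stay as the last script left them, time stands still between calls to the robot, and variables do not carry over. Pictures are saved under pics/ and viewed, about 8 in all and at most 12, crops included, and the job is handed in when it is done.

```bash
mkdir -p pics; ls; python3 - <<'E'
from cell import *
import cv2,numpy as np
for n in ("scene","top"):
    p,d=camera(n); cv2.imwrite(f"pics/{n}0.png",p); np.save(f"pics/{n}0.npy",d)
    i=camera_info(n); print(n,{k:np.round(v,4).tolist() for k,v in i.items() if k!='name'})
print(camera_info("wrist")); print(read_t(), read_ft_force(), read_tool_rot())
try: print(pinch_z)
except Exception as e: print(e)
E
```

```text
pics
scene {'camera_matrix': [[435.0457, 0.0, 325.4337], [0.0, 435.0457, 248.2775], [0.0, 0.0, 1.0]], 'R': [[0.8552, -0.5183, -0.0], [-0.3602, -0.5944, -0.719], [0.3726, 0.6149, -0.695]], 't': [-0.4007, 0.2097, 0.9592]}
top {'camera_matrix': [[481.9127, 0.0, 327.06], [0.0, 481.9127, 241.7524], [0.0, 0.0, 1.0]], 'R': [[0.001, -1.0, -0.0049], [-0.9961, -0.0006, -0.0882], [0.0882, 0.005, -0.9961]], 't': [-0.0461, 0.4686, 1.1223]}
{'camera_matrix': array([[390.75003439,   0.        , 318.15344866],
       [  0.        , 390.75003439, 238.86723869],
       [  0.        ,   0.        ,   1.        ]]), 'T_tool_cam': array([[ 2.19815436e-04, -9.64744190e-01, -2.63189286e-01,
         6.70848740e-02],
       [ 9.99999955e-01,  1.58359982e-04,  2.54716121e-04,
        -6.25471485e-04],
       [-2.04057247e-04, -2.63189330e-01,  9.64744181e-01,
        -1.42088683e-01],
       [ 0.00000000e+00,  0.00000000e+00,  0.00000000e+00,
         1.00000000e+00]])}
0.1 [-0.23881256 -0.39858263  0.29279853] [[-9.06159274e-01  4.22936224e-01 -5.66483777e-04]
 [ 4.22936589e-01  9.06158078e-01 -1.47637393e-03]
 [-1.11088166e-04 -1.57741665e-03 -9.99998750e-01]]
0.0187
```

View pics/top0.png

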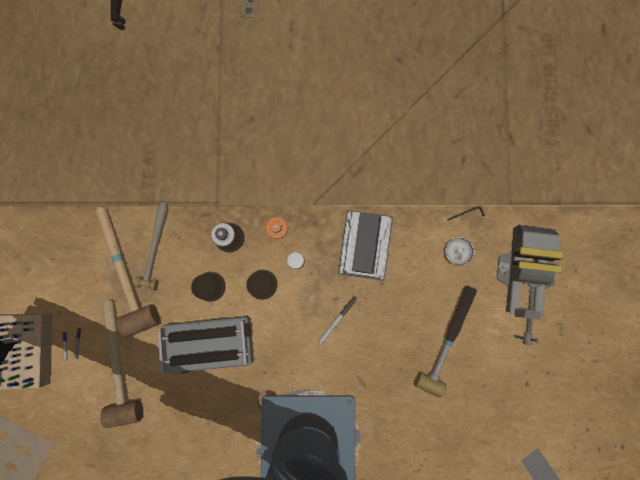

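View pics/scene0.png

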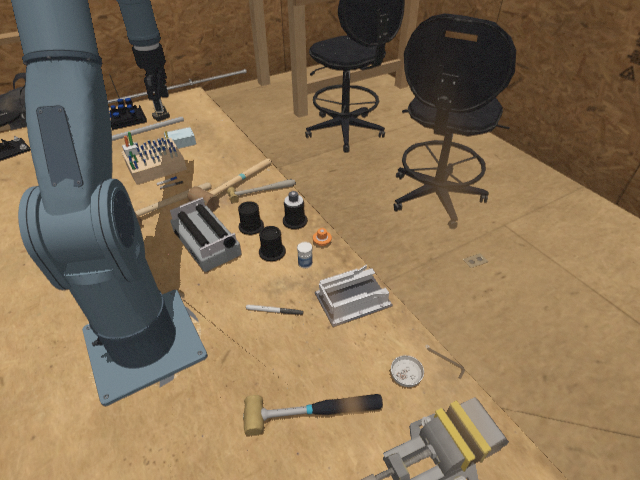

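Top view: the lidded black barrel is at (224,236). The look-alikes are the open black barrels at (208,286) and (262,284), and the orange lid at (277,228). The dock is at (366,245), the jar at (296,261) and the dish at (459,251). The lidded barrel looks farthest from the base, so I'll check that by ray casting and view a close crop.

```bash
cat > h.py <<'E'
from cell import *
import numpy as np, cv2
def cast(info,R,t,uv,z):
    """world point where pixel uv's ray meets height z; X_cam = R X + t"""
    d=R.T@np.linalg.inv(info["camera_matrix"])@np.array([uv[0],uv[1],1.]); c=-R.T@t
    return c+d*(z-c[2])/d[2]
def fixed(n): i=camera_info(n); return i,np.array(i["R"]),np.array(i["t"])
def wrist_shot(name):
    p=np.array(read_tool_pos());Rt=np.array(read_tool_rot()); im,d=camera("wrist")
    cv2.imwrite(f"pics/{name}.png",im); np.savez(f"pics/{name}.npz",p=p,R=Rt,d=d)
    return im,d,p,Rt
def wrist_pose(p,Rt):
    i=camera_info("wrist"); T=i["T_tool_cam"]; Rw=Rt@T[:3,:3]; c=Rt@T[:3,3]+p
    return i,Rw.T,-Rw.T@c
def down(yaw):
    """tool pointing down with tool y (jaws) at angle yaw (deg) from world x"""
    a=np.radians(yaw); y=np.array([np.cos(a),np.sin(a),0]); z=np.array([0,0,-1.]); return np.column_stack([np.cross(y,z),y,z])
E
python3 - <<'E'
from h import *
c=fixed("top")
for n,uv,z in [("lidded knob",(222,234),.1),("open1",(208,286),.072),("open2",(262,284),.072),("orange",(277,228),.02),("jar",(296,261),.061),("dish",(459,251),.019)]:
    X=cast(*c,uv,z); print(n,X.round(3),np.hypot(*X[:2]).round(3))
for uv in [(349,211),(392,214),(341,275),(384,279)]: print(uv,cast(*c,uv,.055).round(3))
t=cv2.imread("pics/top0.png"); s=cv2.imread("pics/scene0.png")
a=cv2.resize(t[195:315,190:410],(800,436),interpolation=cv2.INTER_CUBIC)
b=cv2.resize(s[180:330,220:400],None,fx=3,fy=3)
cv2.imwrite("pics/c1.png",a)
cv2.imwrite("pics/c2.png",b)
E
```

```text
lidded knob [0.479 0.186 0.1  ] 0.514
open1 [0.364 0.222 0.072] 0.426
open2 [0.369 0.1   0.072] 0.382
orange [0.501 0.073 0.02 ] 0.507
jar [0.421 0.025 0.061] 0.422
dish [ 0.447 -0.358  0.019] 0.573
(349, 211) [ 0.537 -0.097  0.055]
(392, 214) [ 0.53  -0.196  0.055]
(341, 275) [ 0.389 -0.078  0.055]
(384, 279) [ 0.38  -0.176  0.055]
```

View pics/c2.png

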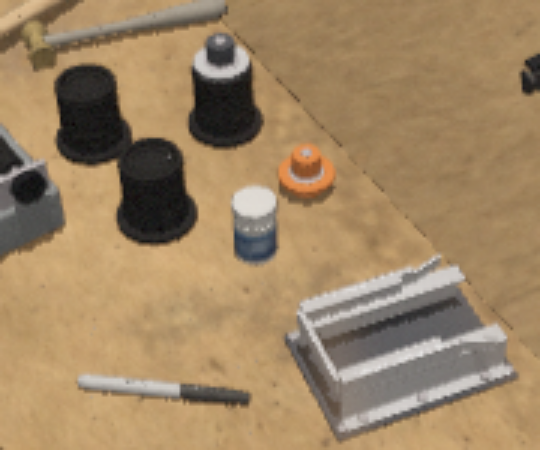

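View pics/c1.png

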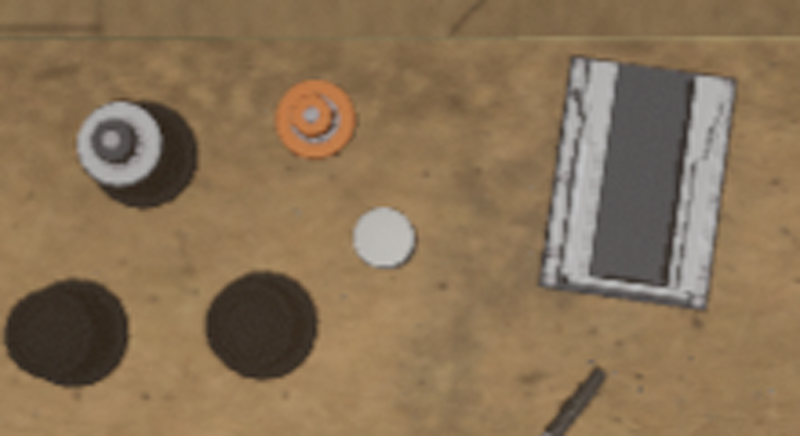

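The crop confirms that the lidded black barrel is the right one, at about (0.479, 0.186) and r = 0.51; the two open barrels are nearer the base. The dock's stop is at the end near the robot and its flared mouth is at the far end, so dock x points to about 172° in world. Next I'll take close wrist looks.

```bash
python3 - <<'E'
from h import *
print(read_t())
move_to([0.455,-0.137,0.26],down(82.6)); print(read_t(),read_tool_pos()); wrist_shot("dock")
move_to([0.472,0.186,0.24],down(82.6)); print(read_t(),read_tool_pos()); wrist_shot("bar")
a=cv2.imread("pics/dock.png");b=cv2.imread("pics/bar.png")
cv2.imwrite("pics/both.png",np.vstack([b[100:380,:],a])[:]) 
E
python3 -c "
import cv2
i=cv2.imread('pics/both.png'); print(i.shape); cv2.imwrite('pics/both.png',cv2.resize(i,None,fx=.78,fy=.78))"
```

```text
0.1
2.7417 [ 0.45537446 -0.13629848  0.25996099]
4.025 [0.47248242 0.18438824 0.24014924]
(760, 640, 3)
```

View pics/both.png

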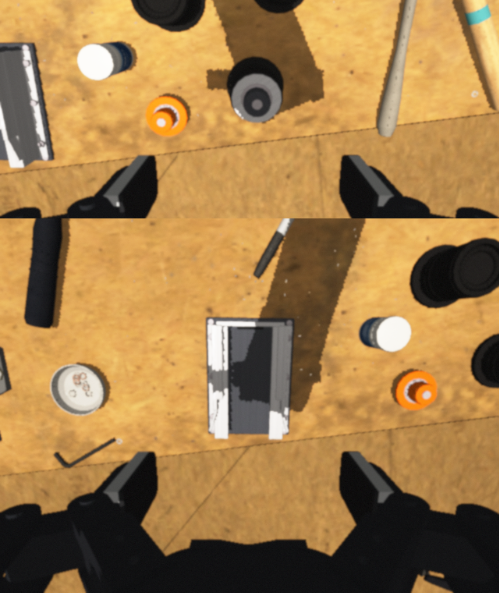

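The top half shows the barrel with its knob at about view (257,102). The bottom half shows the dock at about (250,378) with its stop end up, towards the robot. I'll get the dock pose from the depth points in height bands, and the barrel from its lid.

```bash
cat >> h.py <<'E'
def cloud(d,i,R,t):
    v,u=np.mgrid[:d.shape[0],:d.shape[1]]; K=i["camera_matrix"]
    P=np.stack([(u-K[0,2])/K[0,0]*d,(v-K[1,2])/K[1,1]*d,d],-1); return (P-t)@R   # rows: R^T(P-t)
E
python3 - <<'E'
from h import *
def load(n): z=np.load(f"pics/{n}.npz"); return cv2.imread(f"pics/{n}.png"),z["d"],*wrist_pose(z["p"],z["R"])
im,d,*c=load("dock"); W=cloud(d,*c)
ok=(d>0)&(abs(W[...,0]-.457)<.11)&(abs(W[...,1]+.137)<.09)
print("z hist",np.histogram(W[ok][:,2],bins=np.arange(-.01,.07,.005)))
for lo,hi in [(.006,.07),(.034,.045),(.049,.062)]:
    q=W[ok&(W[...,2]>lo)&(W[...,2]<hi)][:,:2]; print(lo,hi,len(q),cv2.minAreaRect((q*1000).astype(np.float32)))
im,d,*c=load("bar"); W=cloud(d,*c)
ok=(d>0)&(np.hypot(W[...,0]-.475,W[...,1]-.186)<.07)
for lo,hi in [(.004,.013),(.068,.09),(.093,.11)]:
    q=W[ok&(W[...,2]>lo)&(W[...,2]<hi)]; print(lo,hi,len(q),cv2.minEnclosingCircle((q[:,:2]*1000).astype(np.float32)),np.median(q[:,2]))
# top camera cloud too
d=np.load("pics/top0.npy");W=cloud(d,*fixed("top"));ok=(d>0)&(abs(W[...,0]-.457)<.11)&(abs(W[...,1]+.137)<.09)
for lo,hi in [(.006,.07),(.034,.045),(.049,.062)]:
    q=W[ok&(W[...,2]>lo)&(W[...,2]<hi)][:,:2]; print("top",lo,len(q),cv2.minAreaRect((q*1000).astype(np.float32)))
cv2.imwrite("pics/dockc.png",cv2.resize(load("dock")[0][110:300,240:400],None,fx=3.1,fy=3.1,interpolation=cv2.INTER_CUBIC))
E
```

```text
z hist (array([    0, 14860,  7149,  6569,   167,     0,     0,     0,     1,
        2377,   490,   176,  2939,   467,     0]), array([-0.01 , -0.005,  0.   ,  0.005,  0.01 ,  0.015,  0.02 ,  0.025,
        0.03 ,  0.035,  0.04 ,  0.045,  0.05 ,  0.055,  0.06 ,  0.065]))
0.006 0.07 9273 ((460.38055419921875, -135.94491577148438), (110.3685531616211, 154.0069580078125), 81.88019561767578)
0.034 0.045 2868 ((459.5555114746094, -137.0758056640625), (88.43350219726562, 143.78321838378906), 82.03146362304688)
0.049 0.062 3444 ((452.716796875, -135.06361389160156), (96.59809875488281, 129.7048797607422), 81.90486145019531)
0.004 0.013 912 ((477.854736328125, 191.85867309570312), 35.76289367675781) 0.007291463925000748
0.068 0.09 2504 ((478.8775329589844, 191.69793701171875), 27.90848731994629) 0.07725902558825504
0.093 0.11 967 ((479.13482666015625, 191.74034118652344), 13.647534370422363) 0.09931397925008946
top 0.006 2075 ((458.35369873046875, -149.2582244873047), (183.0745849609375, 152.5947265625), 1.477979063987732)
top 0.034 466 ((462.38671875, -136.42312622070312), (87.91995239257812, 143.83175659179688), 81.76696014404297)
top 0.049 517 ((454.82244873046875, -136.80831909179688), (95.66168975830078, 129.02432250976562), 81.57862091064453)
```

View pics/dockc.png

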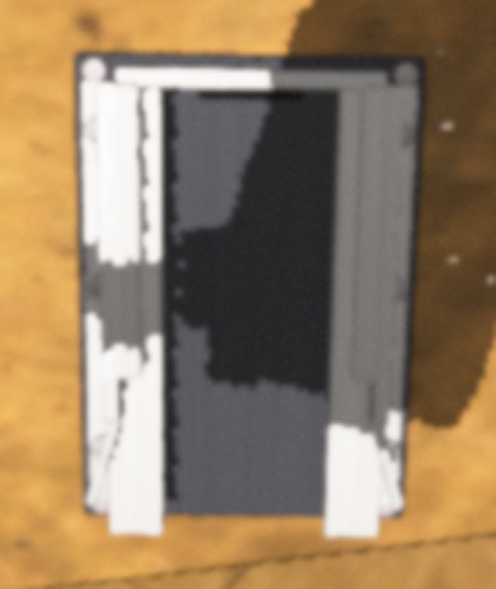

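The dock and barrel measurements agree to about 1 mm. Dock origin is (0.460, -0.136) at yaw 171.9°, and the barrel is at (0.4786, 0.1918). Now I'll pick it up by the body and set it on the ledges at the entry point.

```bash
cat >> h.py <<'E'
YAW=81.9; O=np.array([.4602,-.1362]); U=np.array([np.cos(np.radians(171.9)),np.sin(np.radians(171.9))])
V=np.array([-U[1],U[0]]); B0=np.array([.4786,.1918]); Rd=down(YAW)
def dk(x): return O+U*x
def P(xy,z): return [*xy,z]
def st(m): 
    p=np.array(read_tool_pos()); e=p[:2]-O
    print(m,"t",round(read_t(),2),"tcp",p.round(4),"dock xy",(e@U).round(4),(e@V).round(4),"F",np.round(read_ft_force(),1),"w",round(read_width(),3))
E
python3 - <<'E'
from h import *
move_to(P(B0,.15),Rd); hit=line_to(P(B0,.035),vel=.08,until_force=8); st(f"down {hit}")
if not hit:
    grab(); st("grab")
    line_to(P(B0,.13),vel=.1); st("lift")
    line_to(P(dk(-.05),.13),vel=.15); st("over")
    wrist_shot("over")
E
```

```text
down False t 6.12 tcp [0.4789 0.192  0.0354] dock xy 0.0277 -0.3276 F [-0.4 -0.   0.7] w 1.003
grab t 6.53 tcp [0.4788 0.1919 0.0357] dock xy 0.0278 -0.3274 F [-1.8 -0.7  7.9] w 0.638
lift t 7.62 tcp [0.478  0.1916 0.1294] dock xy 0.0285 -0.327 F [-0.5  0.5 -5.5] w 0.637
over t 10.02 tcp [ 0.5097 -0.1425  0.1299] dock xy -0.0499 -0.0008 F [-0.2  0.  -4.5] w 0.635
```

```bash
python3 - <<'E'
from h import *
line_to(P(dk(-.05),.083),vel=.1)
hit=line_to(P(dk(-.05),.070),vel=.02,until_force=3); st(f"set {hit}")
wrist_shot("set"); s,_=camera("scene"); cv2.imwrite("pics/set_s.png",cv2.resize(s[200:340,290:420],None,fx=3.5,fy=3.5)); 
w=cv2.imread("pics/set.png"); cv2.imwrite("pics/setv.png",np.hstack([cv2.resize(w,(533,400)),cv2.resize(s[220:340,310:400],(267,356))]) if 0 else cv2.resize(w,(533,400)))
E
```

```text
set True t 11.14 tcp [ 0.5101 -0.1432  0.0757] dock xy -0.0504 -0.0001 F [-0.4  0.5  5.7] w 0.634
```

View pics/set_s.png

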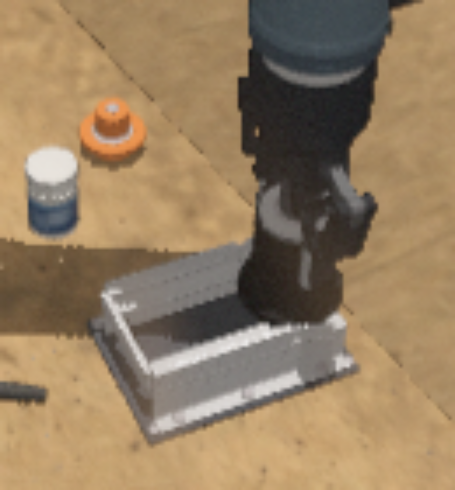

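The scene view shows the barrel standing upright on the ledges in front of the lips, lid on, and contact came at the expected height. Next I'll push it home along the dock axis.

```bash
python3 - <<'E'
from h import *
z=.0757
hit=line_to(P(dk(.005),z),vel=.05,until_force=12); st(f"push1 {hit}")
if not hit:
    hit=line_to(P(dk(.031),z),vel=.03,until_force=14); st(f"push2 {hit}")
E
```

```text
push1 False t 12.47 tcp [ 0.455  -0.1355  0.0757] dock xy 0.0053 0.0 F [ 1.9 -0.6  5.7] w 0.639
push2 False t 13.49 tcp [ 0.4308 -0.132   0.0759] dock xy 0.0297 0.0 F [ 7.3 -0.9 -1.5] w 0.636
```

```bash
python3 - <<'E'
from h import *
hit=line_to(P(dk(.034),.0757),vel=.02,until_force=8); st(f"push3 {hit}")
open_jaws(); st("open")
line_to(P(dk(.025),.20),vel=.12); line_to(P(dk(.015),.26),vel=.12); st("up")
im,d,p,Rt=wrist_shot("home"); W=cloud(d,*wrist_pose(p,Rt))
E=W[...,:2]-O; ex=E@U; ey=E@V; ok=(d>0)&(np.hypot(ex-.025,ey)<.045)
for lo,hi in [(.106,.125),(.132,.15)]:
    q=W[ok&(W[...,2]>lo)&(W[...,2]<hi)]; (cx,cy),r=cv2.minEnclosingCircle((q[:,:2]*1000).astype(np.float32))
    e=np.array([cx,cy])/1000-O; print(lo,len(q),"dock x,y",(e@U).round(4),(e@V).round(4),"r",r,"z",np.median(q[:,2]).round(4))
k=ok&(W[...,2]>.116)&(W[...,2]<.122);print("flange tilt",np.linalg.lstsq(np.c_[W[k][:,:2]-O,np.ones(k.sum())],W[k][:,2],rcond=None)[0].round(3))
cv2.imwrite("pics/homec.png",cv2.resize(im[90:330,220:430],None,fx=2.4,fy=2.4))
E
```

```text
push3 False t 13.79 tcp [ 0.43   -0.132   0.0764] dock xy 0.0305 0.0001 F [10.6 -1.7 -3.6] w 0.642
open t 14.21 tcp [ 0.4253 -0.1312  0.0753] dock xy 0.0352 -0.0 F [-0.3  0.7  0.6] w 0.999
up t 16.06 tcp [ 0.4448 -0.1339  0.2593] dock xy 0.0156 -0.0001 F [0.  0.4 0.2] w 0.999
0.106 2999 dock x,y 0.0288 -0.0001 r 28.173561096191406 z 0.1173
0.132 1156 dock x,y 0.0285 -0.0 r 13.48971176147461 z 0.1393
flange tilt [-0.005 -0.001  0.117]
```

View pics/homec.png

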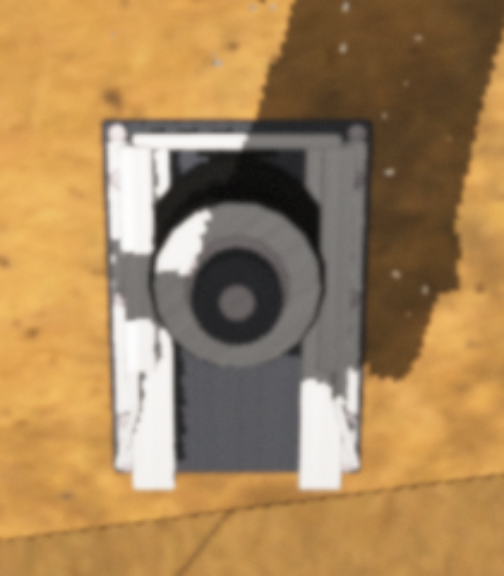

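The view shows the barrel against the stop with its foot under the lips. The lid is level (tilt 0.005), with its flange at z 0.117 and knob top at 0.139, so it is still sealed. It reads 3.5 mm beyond the nominal home, which means my dock x estimate is a little off and the barrel is touching the stop. Next I'll grip the knob and pull slowly.

```bash
python3 - <<'E'
from h import *
K=dk(.0286)
line_to(P(K,.16),vel=.12); hit=line_to(P(K,.1205),vel=.05,until_force=5); st(f"down {hit}")
if not hit:
    grab(); st("grab"); z0=.1205
    for dz in (.003,.006,.009,.012):
        line_to(P(K,z0+dz),vel=.01); st(dz)
E
```

```text
down False t 18.04 tcp [ 0.4321 -0.1323  0.1207] dock xy 0.0284 0.0001 F [ 0.1 -0.2 -0.1] w 1.0
grab t 18.64 tcp [ 0.4321 -0.132   0.1209] dock xy 0.0284 -0.0002 F [-1.6  1.5  4.7] w 0.266
0.003 t 19.09 tcp [ 0.4316 -0.1321  0.1233] dock xy 0.0288 -0.0 F [ 0.1  0.1 -5.2] w 0.266
0.006 t 19.54 tcp [ 0.4316 -0.1321  0.1265] dock xy 0.0289 -0.0001 F [-0.5 -0.7 -7.7] w 0.268
0.009 t 19.99 tcp [ 0.4328 -0.1323  0.1303] dock xy 0.0276 0.0 F [-0.4  1.5  3.5] w 0.262
0.012 t 20.44 tcp [ 0.4319 -0.1322  0.1325] dock xy 0.0286 0.0001 F [-0.2 -0.2 -1.1] w 0.261
```

The seal has let go: the force is now -1.1 N, which is the lid's weight. I'll rise to 20 mm and check.

```bash
python3 - <<'E'
from h import *
K=dk(.0286)
line_to(P(K,.1405),vel=.02); sleep(.4); st("hold")
im,d,p,Rt=wrist_shot("end"); s,ds=camera("scene")
W=cloud(ds,*fixed("scene")); E=W[...,:2]-O; ok=(ds>0)&(np.hypot(E@U-.0286,E@V)<.045)
a=cv2.resize(s[215:335,300:400],None,fx=5,fy=5,interpolation=cv2.INTER_CUBIC)
cv2.imwrite("pics/ends.png",a)
# lit / silver flange pixels in scene picture: height of lid flange along its central column
W2=cloud(d,*wrist_pose(p,Rt)); E=W2[...,:2]-O; k=(d>0)&(np.hypot(E@U-.0286,E@V)<.045)&(W2[...,2]>.03)
print(np.histogram(W2[k][:,2],bins=np.arange(.03,.2,.01)))
cv2.imwrite("pics/endw.png",im)
E
```

```text
hold t 21.39 tcp [ 0.4318 -0.1322  0.1404] dock xy 0.0287 0.0 F [-0.4 -1.1 -0.3] w 0.263
(array([ 452, 2273, 3146,  290,  261,  307,  329,  819, 1451,    0, 4137,
        901, 4905, 1496, 1799, 3110]), array([0.03, 0.04, 0.05, 0.06, 0.07, 0.08, 0.09, 0.1 , 0.11, 0.12, 0.13,
       0.14, 0.15, 0.16, 0.17, 0.18, 0.19]))
```

View pics/ends.png

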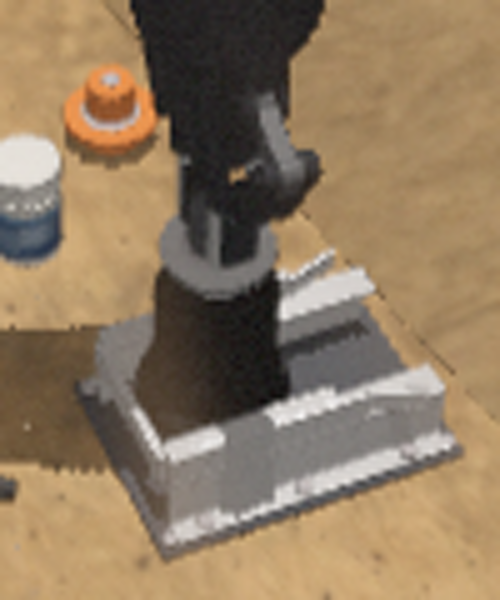

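View pics/endw.png

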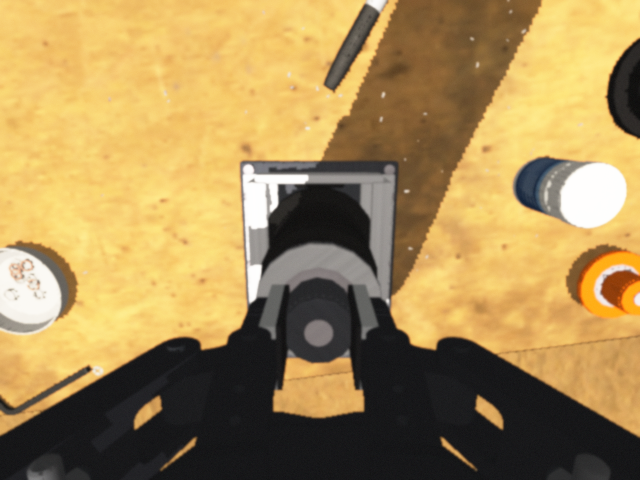

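The views show the lid held by its knob, level over the barrel, which stands against the stop in the dock. Jar and dish look undisturbed. I'll put numbers on it from the same shots before handing in.

```bash
python3 - <<'E'
from h import *
from scipy.optimize import least_squares
z=np.load("pics/end.npz"); d=z["d"]; W=cloud(d,*wrist_pose(z["p"],z["R"])); e=W[...,:2]-O; ex,ey,h=e@U,e@V,W[...,2]
ok=(d>0)&(np.hypot(ex-.0286,ey)<.05)
def outer(k,r):  # circle of known radius through outermost points on the stop side
    a=np.degrees(np.arctan2(ey[k],ex[k]-.0286)); R=np.hypot(ex[k]-.0286,ey[k]); pts=[]
    for b in range(-80,80,8):
        m=(a>=b)&(a<b+8)
        if m.sum()>3: j=np.argmax(np.where(m,R,0)); pts.append((ex[k][j],ey[k][j]))
    q=np.array(pts); s=least_squares(lambda c:np.hypot(*(q-c).T)-r,[.0286,0],loss="soft_l1",f_scale=.001); return s.x.round(4),len(q),np.abs(s.fun).mean().round(5)
k=ok&(h>.13)&(h<.1405)&(np.hypot(ex-.0286,ey)<.028)&(ex>.035)
print("flange top z",np.median(h[k]).round(4),"tilt",np.linalg.lstsq(np.c_[ex[k],ey[k],np.ones(k.sum())],h[k],rcond=None)[0].round(3),"centre",outer(k,.026))
k=ok&(h>.105)&(h<.117)&(ex>.03); print("rim z p90",np.percentile(h[k],[50,90,98]).round(4),"centre",outer(k,.028))
k=ok&(h>.043)&(h<.0495)&(np.hypot(ex-.0286,ey)<.038)&(np.hypot(ex-.0286,ey)>.029); print("foot top z",k.sum(),np.median(h[k]).round(4))
c=fixed("top"); t,_=camera("top"); g=cv2.imread("pics/top0.png")
for n,(u,v) in {"jar":(296,261),"dish":(459,251)}.items():
    print(n,"pixel diff",np.abs(t[v-12:v+12,u-12:u+12].astype(int)-g[v-12:v+12,u-12:u+12]).mean().round(2))
st("now")
E
```

```text
flange top z 0.137 tilt [-0.082 -0.001  0.141] centre (array([0.0285, 0.0003]), 20, np.float64(0.00013))
rim z p90 [0.1108 0.1118 0.1124] centre (array([0.0286, 0.0001]), 20, np.float64(0.00014))
foot top z 1625 0.0473
jar pixel diff 6.48
dish pixel diff 6.98
now t 21.54 tcp [ 0.4318 -0.1322  0.1405] dock xy 0.0286 0.0 F [-0.   0.5 -0.8] w 0.264
```

```bash
python3 - <<'E'
from h import *
def tilt(n):
    z=np.load(f"pics/{n}.npz"); d=z["d"]; W=cloud(d,*wrist_pose(z["p"],z["R"])); e=W[...,:2]-O; ex,ey,h=e@U,e@V,W[...,2]; r=np.hypot(ex-.0286,ey)
    k=(d>0)&(r<.0245)&(r>.0155)&(ex>.036)&(abs(h-.1375)<.004)
    s=np.linalg.lstsq(np.c_[ex[k]-.0286,ey[k],np.ones(k.sum())],h[k],rcond=None); print("flange",k.sum(),s[0].round(4))
    k=(d>0)&(r<.0105)&(h>.15)&(h<.168)
    if k.sum()>50: print("knob top",k.sum(),np.linalg.lstsq(np.c_[ex[k]-.0286,ey[k],np.ones(k.sum())],h[k],rcond=None)[0].round(4))
tilt("end"); wrist_shot("end2"); tilt("end2")
t,_=camera("top"); g=cv2.imread("pics/top0.png"); c=fixed("top")
print("bg diff",np.abs(t[40:180,300:500].astype(int)-g[40:180,300:500]).mean())
for n,(u,v),z in [("jar",(296,261),.061),("dish",(459,251),.019)]:
    for i in (g,t):
        hsv=cv2.cvtColor(i[v-20:v+20,u-20:u+20],cv2.COLOR_BGR2HSV); m=((hsv[...,1]<60)&(hsv[...,2]>110)).astype(np.uint8)
        M=cv2.moments(m,True); print(n,M["m00"],cast(*c,(u-20+M["m10"]/M["m00"],v-20+M["m01"]/M["m00"]),z).round(4))
E
```

```text
flange 2514 [ 0.0017 -0.0003  0.1369]
knob top 2529 [0.0045 0.004  0.1591]
flange 2515 [-0.0015 -0.0005  0.137 ]
knob top 2531 [0.0036 0.0031 0.1591]
bg diff 5.905797619047619
jar 227.0 [0.4232 0.0269 0.061 ]
jar 229.0 [0.4232 0.0269 0.061 ]
dish 595.0 [ 0.4477 -0.357   0.019 ]
dish 608.0 [ 0.4477 -0.3573  0.019 ]
```

The lid is level: the earlier tilt reading was an edge artefact. It sits about 20 mm above the rim, centred, and the bystanders have not moved. Handing in.

```bash
python3 - <<'E'
from cell import *
job_done(); print(read_t())
E
```

```text
the job is handed in; nothing more can be done
the job is handed in; nothing more can be done
```

The barrel is home in the dock, and the gripper is holding the lid about 20 mm above its rim. I handed the job in at about 22 s of the 51 s allowed; no verdict is reported.

**What I did:** I took the lidded black barrel by its body, set it on the ledges in front of the lips, and pushed it home until the stop resisted with about 10 N. The lid was still sealed then (flange top at z 0.117, level). I then gripped the knob and pulled up slowly. The seal let go between 6 and 9 mm of travel, and I stopped and held it at 20 mm.

**Last checks:**
- **Lid:** it is about 20 mm above its seat (flange top z 0.137), level within 0.005 rad, and centred over the mouth within 1 mm.
- **Barrel:** it is upright and down on the ledges (foot top z 0.047, rim z 0.112).
- **Jar and dish:** both moved less than 0.5 mm.

**Two readings disagreed:**
- **Barrel position:** it measured 28.6 mm along the dock against a nominal 25 mm. I put this down to an error in my estimate of the dock's position, because the barrel was pressed against the stop and cannot go past it. I did not measure the dock again to confirm.
- **Lid tilt:** one early fit gave 0.08 rad. It included points at the flange's edge, and cleaner fits in two shots showed the lid level.

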